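# Spin down the last wing nut on the pressure canner

### The job

Three of the four wing nuts on the pressure canner's lid are already down; the fourth, the one beside the dial gauge, still stands up off its lug. Spin it down (clockwise seen from above) until it stops snug on the lug, pushing its wings round with light fingertip strokes: do not take hold of it between the fingers. Leave the other wing nuts, the rocker weight on the lid and the jars and funnel on the table as they are.

Things in the scene. Friction and masses are not known exactly. Their poses are not given: they have to be found in the camera images.
- canner: Cast-aluminium pressure canner, fixed, upright: round pot of 264 mm diameter with a domed lid. Origin: centre of its underside on the table; z up. Four flat lugs on the lid's rim (42 x 36 mm, tops 197 mm above the table) carry upright bolts on a circle of radius 152 mm, at its -x (loose nut), -y, +x and +y. Two side handles reach radius 175 mm at height 130 mm.
- loose_bolt (a point): Point on the axis of the loose nut's bolt, at the top of its lug, 197 mm above the table; axes as the canner's: -x points outward from the lid. The steel bolt has 10 mm diameter and ends 30 mm above the lug. Inward (+x) the dome's steep side stands only 37 mm from this axis, so a finger cannot be taken all round the nut; its outside and both sides are open.
- dome_top (a point): Middle of the lid's flat top, 236 mm above the table; axes as the canner's. The dome has radius 119 mm at lug height, 115 mm at height 226 mm, 102 mm at the top. A black bar handle, 100 mm long, lies through the middle along y, its top at 267 mm.
- gauge_top (a point): Middle of the white face of the dial gauge, 50 mm diameter, on the lid 55 mm from the centre towards the loose nut, 269 mm above the table.
- wing_nut: The loose wing nut, black, beside the gauge. Origin on the bolt's axis at its underside; z up; x along the wings. Hub 27 mm diameter, 16 mm high. Two upright wings 8 mm thick, opposite, out to 33 mm from the axis, 12 to 38 mm above the origin. Turns with light friction (0.03 N m, 1 to 2 N at a wing), stays where left, sinks 3 mm a turn. Underside at 197 mm when snug, 4 to 7 mm higher at the start.
- nut_turn (a joint): How far the loose wing nut is unscrewed, in rad: 0 = snug on its lug (hard stop), growing as it is unscrewed (anticlockwise from above); starts between 8 and 14 rad (1.3 to 2.2 turns up).
- wing_a (a point): Middle of the loose nut's wing on its +x side: 20 mm from the axis, 25 mm above the nut's underside; axes as the nut's.
- wing_b (a point): Middle of the loose nut's opposite wing (-x side): 20 mm from the axis, 25 mm above the underside.
- nut_right (a joint): Wing nut at the canner's -y lug, same shape, tightened: 0 rad snug, grows if unscrewed (anticlockwise).
- nut_far (a joint): Wing nut at the canner's +x lug, same shape, tightened: 0 rad snug, grows if unscrewed.
- nut_left (a joint): Wing nut at the canner's +y lug, same shape, tightened: 0 rad snug, grows if unscrewed.
- weight: Rocker weight, steel cylinder of 32 mm diameter and 28 mm high with a black 20 mm button 10 mm high on top, 90 g, standing loosely over the vent pipe on the lid opposite the gauge. Origin: centre of its underside, 236 mm above the table.
- quart_jar: Closed amber glass preserving jar with a steel lid, 90 mm diameter, 172 mm high, standing on the table beside the canner. Origin: centre of its underside.
- pint_jar: Closed amber glass preserving jar with a steel lid, 82 mm diameter, 128 mm high, on the table. Origin: centre of its underside.
- funnel: Steel canning funnel standing on its wide mouth, 116 mm diameter at the table, 54 mm at the top, 70 mm high. Origin: centre of its underside.

How it is judged:
By the outcome, as a careful person would: the job done as asked, in the order asked, and still so for the second after the job is handed in, with the robot touching nothing.
It also fails if it takes over 64 s, if anything falls off the work surface, if the arm or the gripper's body presses on something with over 40 N, if the wrist force passes 120 N, or if a joint passes its speed limit or range.

### The arm

A 7-joint arm with a two-finger parallel gripper is mounted at the origin on the work surface. World frame = base frame: x ahead of the robot, y to its left, z up, the work surface at z = 0. Lengths are in m, angles in rad, forces in N, time in s.
With the tool pointing down it reaches from about 0.425 to 0.875 m from the base axis. Payload 4.7 kg.
Tool frame: the origin (TCP) lies midway between the tips of the shut fingers; the grasp point (between the pads) lies ctrl.grasp_offset behind it (ctrl.grasp_offset is the distance from the TCP to the grasp point, in m); z points along the fingers, y is the line along which they close (so a half turn about z gives the same grasp; the last joint's range is limited). The gripper opens to 87 mm and grips with 3 to 60 N. Pads are 19 mm wide; open, the fingers measure 117 mm over their backs; the gripper's body (75 mm by 190 mm) begins 51 mm behind the grasp point.
Start: joints at [-1.33, 0.321, -0.07, 1.45, 0.023, 1.371, -0.057], TCP at [0.146, 0.633, 0.223] pointing down, gripper open.
Joint ranges: [-2.86, 2.86], [-0.3, 2.09], [-1.38, 1.24], [0.06, 2.45], [-1.56, 4.7], [0.09, 2.05], [-2.69, 2.69]. Speed limits (rad/s): [2.57, 2.57, 3.14, 3.14, 3.14, 3.14, 3.14].

### API

Orientations are given as a rotation vector (axis times angle).
In Python, from bench import ctrl gives the robot as it stands. The module is installed in compiled form; this text tells all that it offers.
- The arm moves only by the tool jog_arm, never from a script. Its argument "moves" is one flat list of numbers, 7 for each row, row after row: the shift along the tool's x, y, z in units of 30 cm (1.0 is 30 cm), then the turn, a rotation vector about the tool's x, y, z in units of 60 degrees (1.0 is 60 degrees), then the gripper's target within -1 to 1 (fully open at 1, half-way at 0, shut at -1). In form: [x, y, z, wx, wy, wz, fingers, x, y, z, wx, wy, wz, fingers, ...]. A call has exactly 8 rows; each row is the pose to reach, as a shift and turn from the pose commanded when the call began, along the tool's axes at that moment; what a row does not reach only later rows make up. A row lasts 1/8 s, in which the tool goes at most 62.5 mm and 10.7 degrees, less where a joint would pass 70% of its speed; a pose out of reach is approached as far as the arm can. A call with a number of a shift or a turn outside -1 to 1 is refused whole. A call with a gripper value outside its range is refused whole. The fingers move at their own pace and stop on an object; "newtons" is the grip in N (left out, the last holds). Time passes only in rows, so rows that repeat a pose let the fingers close, or fill a call up. It gives the time, the measured TCP pose, the force, the opening and the grip force at its end, in the units of the state.
- ctrl.get_state(): the state, without advancing time (a new reading comes with each control period).
- ctrl.get_image(name): name is "scene" or "side" or "wrist"; returns a dict with "pixels" (384x512x3 uint8, red, green, blue), "fx", "fy", "cx", "cy" (pixels), "xyz" and "rotation" of the camera in the world; the wrist camera has in their place "tool_from_camera" (4x4, takes a point from camera to tool coordinates, whose origin is the TCP and whose axes are the flange's). Camera axes: x right, y up, looking along -z (the intrinsics and any distortion apply to the point x, -y, -z); pixel columns grow to the right and rows downward; lengths in m; the calibration is good to about 2 mm. A picture is of the moment at which its call begins: read the wrist's pose just before it. There is no depth.
- ctrl.close_job(): hands the job in; it is judged then, once.
The state is a dict: "time": time; "joint_positions": joint angles; "qd": joint speeds; "joint_torque": joint torques, N m; "position": TCP position; "tool_rot": TCP orientation; "ft_force": force on the tool from outside, world axes, zero at the start; "torque": the same for the moment, N m; "grip_width": opening from 0.0 (shut) to 1.0 (fully open); "grip_force": force on a finger pad.
Only numpy, scipy, OpenCV 4.12 (cv2) and the standard library are available. Lean on these libraries where they do the work, as an engineer would, in place of code of your own. Each camera call takes 0.05 s, during which the arm holds its last target. There are 200 camera calls.

## Working session

There is one attempt and no reset: what is moved stays moved. The work goes in short steps, Python scripts to look and compute and a tool call to move; the robot and the scene stay as the last step left them, time stands still between calls to the robot, and variables do not carry over. Pictures are saved under pics/ and viewed, at most 10 in all, crops included, and the job is handed in when it is done.

Besides the shell and the picture viewer there is one more tool, called after "Emit:" as name(argument=value, ...) on one line, values as JSON. jog_arm: Moves the arm, as the interface text tells. Its arguments: {"type":"object","properties":{"moves":{"type":"array"},"newtons":{"type":"number"}},"required":["moves"]}

```bash
mkdir -p pics; python3 - <<'E'
from bench import ctrl
import cv2,numpy as np,json
s=ctrl.get_state();print(s['position'],s['tool_rot'],s['grip_width'],s['time'],ctrl.grasp_offset)
d={}
for n in ['scene','side','wrist']:
    i=ctrl.get_image(n);cv2.imwrite(f'pics/{n}0.png',i['pixels'][:,:,::-1])
    d[n]={k:np.array(v).tolist() for k,v in i.items() if k!='pixels'}
json.dump(d,open('cal.json','w'));print(d)
a=np.hstack([cv2.imread(f'pics/{n}0.png') for n in ['scene','side']])
E
```

```text
[0.14608653 0.63280887 0.22146844] [-3.55385030e-01 -3.12133728e+00  2.95794875e-03] 0.9974570238588322 0.0 0.0187
{'scene': {'fx': 393.63725316192074, 'fy': 393.63725316192074, 'cx': 260.1234257644844, 'cy': 185.41436260571362, 'xyz': [1.4948353124118876, -0.01936325207017062, 0.6888167739926976], 'rotation': [0.8162013253346115, 0.797982064077546, 1.4004964508134699]}, 'side': {'fx': 426.1358674173068, 'fy': 426.1358674173068, 'cx': 257.68466993811336, 'cy': 193.13608417184892, 'xyz': [0.5252555069662985, -0.8545075266411396, 0.9795130413969324], 'rotation': [0.818857686049503, -0.05727138595973204, -0.08587088030426344]}, 'wrist': {'fx': 329.0940318108903, 'fy': 329.0940318108903, 'cx': 253.4612567202503, 'cy': 188.65659022983624, 'tool_from_camera': [[-0.0011189307837069177, 0.9534070498813207, 0.30168484421743125, 0.08368218246034471], [0.9999992721707555, 0.0012029409687087564, -9.268755583068226e-05, 0.0006364958339998283], [-0.00045127802791287714, 0.30168452093141973, -0.9534077019714696, -0.1609656732499781], [0.0, 0.0, 0.0, 1.0]]}}
```

View pics/scene0.png

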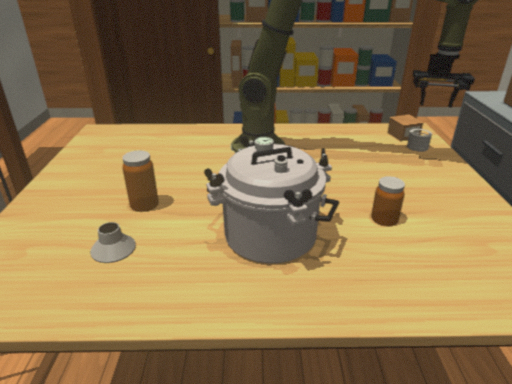

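View pics/side0.png

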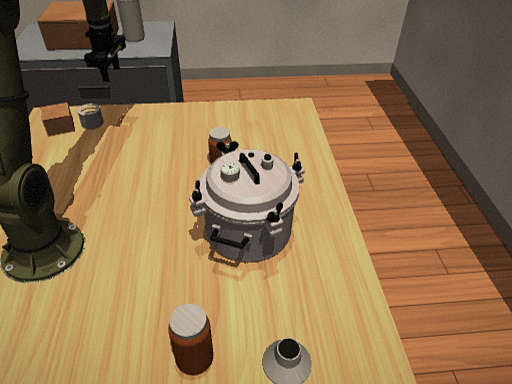

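```bash
python3 - <<'E'
import cv2,numpy as np
a=cv2.imread('pics/side0.png')[135:265,180:315];b=cv2.imread('pics/scene0.png')[125:265,195:345]
f=lambda x:cv2.resize(x,(400,int(400*x.shape[0]/x.shape[1])),interpolation=cv2.INTER_CUBIC)
a,b=f(a),f(b);h=max(a.shape[0],b.shape[0]);p=lambda x:np.pad(x,((0,h-x.shape[0]),(0,0),(0,0)))
cv2.imwrite('pics/crop1.png',np.hstack([p(a),p(b)]))
E
```

```text
(no output)
```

View pics/crop1.png

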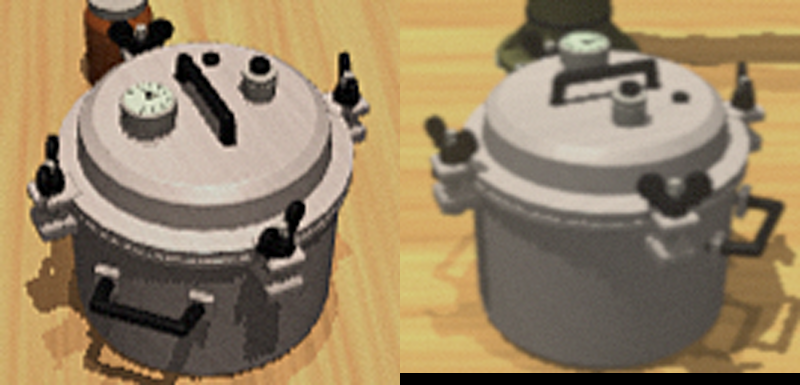

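```bash
cat > h.py <<'E'
import json,numpy as np,cv2
from scipy.spatial.transform import Rotation as R
from scipy.optimize import least_squares
cal=json.load(open('cal.json'))
def cam(n,s=None):
    c=cal[n]
    if n!='wrist': return c,R.from_rotvec(c['rotation']).as_matrix(),np.array(c['xyz'])
    T=np.array(c['tool_from_camera']);Q=R.from_rotvec(s['tool_rot']).as_matrix()
    return c,Q@T[:3,:3],Q@T[:3,3]+s['position']
def proj(C,P):
    c,Q,t=C;p=(np.atleast_2d(P)-t)@Q
    return np.c_[c['cx']+c['fx']*p[:,0]/-p[:,2],c['cy']+c['fy']*p[:,1]/p[:,2]]
def ray(C,u,v,z):
    c,Q,t=C;d=Q@[(u-c['cx'])/c['fx'],-(v-c['cy'])/c['fy'],-1];return t+d*(z-t[2])/d[2]
def world(q,P):
    c,s=np.cos(q[2]),np.sin(q[2]);P=np.atleast_2d(P)
    return np.c_[q[0]+c*P[:,0]-s*P[:,1],q[1]+s*P[:,0]+c*P[:,1],P[:,2]]
E
python3 - <<'E'
from h import *
side=[((-.055,0,.269),(230.3,169.1)),((.055,0,.274),(268.1,156.6)),((0,.05,.267),(241.8,154.6)),((0,-.05,.267),(257.6,178.9))]
sc=[((-.055,0,.269),(264.4,141.1)),((.055,0,.274),(281.3,157.6)),((0,-.05,.267),(253.9,153.1)),((0,.05,.267),(290.6,148.2))]
L=[('side',side),('scene',sc)]
for n,l in L: print(n,[ray(cam(n),*uv,P[2]).round(3).tolist() for P,uv in l])
f=lambda q:np.concatenate([(proj(cam(n),world(q,[P for P,_ in l]))-[uv for _,uv in l]).ravel() for n,l in L])
r=least_squares(f,[.65,-.05,0]);print(r.x,r.fun.round(1))
print('bolt',world(r.x,[-.152,0,.227]),proj(cam('side'),world(r.x,[[-.152,0,.227],[0,-.152,.227]])),'radius',np.hypot(*r.x[:2]))
E
```

```text
side [[0.551, -0.0, 0.269], [0.654, 0.038, 0.274], [0.585, 0.061, 0.267], [0.618, -0.042, 0.267]]
scene [[0.556, 0.01, 0.269], [0.662, 0.047, 0.274], [0.623, -0.018, 0.267], [0.595, 0.075, 0.267]]
[0.60405781 0.02477432 0.33907129] [ 0.3 -1.7  0.4 -1.2  0.5 -2.5  0.2 -5.1 -1.3 -0.5 -1.7 -1.2 -1.9 -0.3
 -1.3 -1.3]
bolt [[ 0.46071209 -0.02578261  0.227     ]] [[196.51700672 189.45972876]
 [274.89854812 210.43489253]] radius 0.6045656322662951
```

The scene and side crops show the loose nut on the robot's side of the canner (side px about 196,196). The fit puts its bolt at about (0.461, -0.026) with the canner yawed 0.34 rad. The 2 nuts and the gauge are consistent with that. I'm moving to hover above it now, going up and round.

Emit:
jog_arm(moves=[-0.05, -0.03, -0.1, 0, 0, 0, -1, -0.15, -0.1, -0.25, 0, 0, 0, -1, -0.3, -0.18, -0.38, 0, 0, 0, -1, -0.45, -0.28, -0.46, 0, 0, -0.1, -1, -0.6, -0.37, -0.46, 0, 0, -0.2, -1, -0.7, -0.44, -0.46, 0, 0, -0.3, -1, -0.73, -0.46, -0.46, 0, 0, -0.4, -1, -0.73, -0.46, -0.46, 0, 0, -0.5, -1])

```text
time: 1.15
position: [0.3299, 0.4482, 0.3605]
tool_rot: [-0.465, 3.107, -0.001]
ft_force: [-1.2, -0.2, 0.8]
grip_width: 0.169
grip_force: 0.0
```

```bash
cat >> h.py <<'E'
def delta(s,P,ax_deg):
    """shift+turn (units) from the pose of state s to TCP P, pointing down, tool x at world angle ax_deg"""
    Q=R.from_rotvec(s['tool_rot']);a=np.radians(ax_deg);c,n=np.cos(a),np.sin(a)
    G=R.from_matrix(np.array([[c,n,0],[n,-c,0],[0,0,-1]]))
    return (Q.inv().apply(np.array(P)-s['position'])/.3).round(3),((Q.inv()*G).as_rotvec()/np.radians(60)).round(3)
E
python3 - <<'E'
from h import *
from bench import ctrl
s=ctrl.get_state();print(s['position'],s['joint_positions'].round(2),s['time'],s['ft_force'])
for P in [(.43,.2,.36),(.461,-.026,.36)]: print(delta(s,P,199.4))
E
```

```text
[0.32986299 0.4482473  0.36051469] [-1.03  0.09  0.05  1.45 -0.    1.6   0.89] 1.15 [-1.18004962 -0.1513876   0.791389  ]
(array([-0.077, -0.889,  0.002]), array([-0.  ,  0.  , -0.04]))
(array([ 0.045, -1.64 ,  0.002]), array([-0.  ,  0.  , -0.04]))
```

Emit:
jog_arm(moves=[-0.01, -0.1, 0, 0, 0, -0.04, -1, -0.02, -0.25, 0, 0, 0, -0.04, -1, -0.04, -0.4, 0, 0, 0, -0.04, -1, -0.05, -0.55, 0, 0, 0, -0.04, -1, -0.06, -0.7, 0, 0, 0, -0.04, -1, -0.07, -0.82, 0, 0, 0, -0.04, -1, -0.07, -0.88, 0, 0, 0, -0.04, -1, -0.07, -0.89, 0, 0, 0, -0.04, -1])

```text
time: 2.15
position: [0.4267, 0.2001, 0.3606]
tool_rot: [-0.528, 3.097, 0.001]
ft_force: [-0.7, -0.1, -0.4]
grip_width: 0.004
grip_force: 0.0
```

Emit:
jog_arm(moves=[0.01, -0.1, 0, 0, 0, 0, -1, 0.04, -0.25, 0, 0, 0, 0, -1, 0.06, -0.4, 0, 0, 0, 0, -1, 0.09, -0.55, 0, 0, 0, 0, -1, 0.1, -0.67, 0, 0, 0, 0, -1, 0.11, -0.74, 0, 0, 0, 0, -1, 0.11, -0.75, 0, 0, 0, 0, -1, 0.11, -0.75, 0, 0, 0, 0, -1])

```text
time: 3.15
position: [0.4704, -0.0207, 0.3604]
tool_rot: [0.533, -3.096, -0.001]
ft_force: [-0.0, 0.8, 1.0]
grip_width: 0.005
grip_force: 0.0
```

```bash
python3 - <<'E'
from h import *
from bench import ctrl
s=ctrl.get_state();print(s['position'],s['joint_positions'].round(2),s['time'],s['ft_force'])
print(delta(s,(.461,-.026,.36),199.4))
i=ctrl.get_image('wrist');cv2.imwrite('pics/w1.png',i['pixels'][:,:,::-1])
json.dump({k:np.array(s[k]).tolist() for k in('position','tool_rot')},open('s1.json','w'))
C=cam('wrist',s);q=[.604,.0248,.339]
print(proj(C,world(q,[[-.152,0,.227],[-.055,0,.269],[0,0,.267]])))
E
```

```text
[ 0.47038521 -0.0206935   0.36040588] [-0.62 -0.13  0.55  1.65  0.07  1.6   1.84] 3.15 [-0.01469189  0.76180677  0.99636612]
(array([ 0.035, -0.006,  0.001]), array([ 0.   , -0.   ,  0.003]))
[[251.00327546 167.60990811]
 [250.83495895 285.4056838 ]
 [250.92380286 334.61507167]]
```

View pics/w1.png

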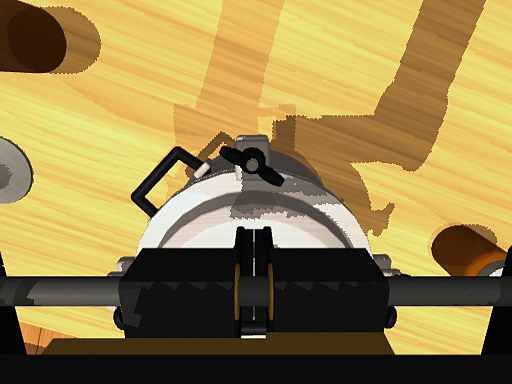

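Bolt at (252,165), with the wings running from (229,151) to (276,179); the fit predicted (251,168). I'll refine this numerically and work out the stroke path.

```bash
python3 - <<'E'
from h import *
s=json.load(open('s1.json'));C=cam('wrist',s)
im=cv2.imread('pics/w1.png');g=cv2.cvtColor(im,cv2.COLOR_BGR2GRAY)
c=g[140:192,212:294];m=(c<45).astype(np.uint8)
n,l,st,ce=cv2.connectedComponentsWithStats(m,connectivity=8);print(st,ce)
k=1+np.argmax(st[1:,4]);y,x=np.nonzero(l==k);e=np.linalg.eigh(np.cov(x,y));v=e[1][:,1]
t=np.c_[x,y]@v;print('axis',v,'cent',x.mean()+212,y.mean()+140,'ends',t.max()-t.min())
b=g[155:175,242:263];print(b)
bp=ray(C,252,165,.227);print(bp)
for off in (-1,1):
    p=np.array([x.mean()+212,y.mean()+140])+off*20*v; print(ray(C,*p,.235))
E
```

```text
[[   0    0   82   52 3228]
 [   7    6   65   41 1035]
 [  22   31    1    1    1]] [[40.67657993 26.29770756]
 [39.96714976 23.00676329]
 [22.         31.        ]]
axis [-0.87392745 -0.48605638] cent 251.9671497584541 163.00676328502416 ends 70.41973332688535
[[  6   7   7   7   9  13  14  15  11  13  13   9  11  14  12  12  10   8
    7   8   7]
 [  9   5   7   7   8   9  13  10  11  11  11  11  13  11  11  14  12  12
    7   5   5]
 [  7   4   5   8   9   5   2  11   9   6   2   3   6  10  12  12  13  14
   13   6   5]
 [  5   7   6  10  10  12   5   2   2  81  88  69  32   3   6  12  10  12
   10  11   2]
 [  9   9   5   9  11   9   4   3  54  91  90  78  85  86  20   8  10  10
   10  12   8]
 [  8  10   7   4  10   8  46  93  71  71  62  61  85  88  88   0   9  11
   10  11  10]
 [ 10   7   2   4   7  36  84  70  84 107  99  96  76  73  91  43   5   9
   12  11  10]
 [  9   8   3   4  15  85  64  92  89  94  94  96  92  81  72  89   0  14
   14  11  11]
 [  9   7   4   4  33  76  92  93  89  88  94  93  93  93  81 105   0   5
   11  11  10]
 [  5   2   6   9  73  83  94  89  9
[... 357 characters left out ...]
  88  91  89  86  93  93  27   4  10
    5   5   6]
 [ 22   0   9   6   4  11  66  99  92  93  89  89  95  88  55   4   7   5
    7   4   8]
 [ 86   3   0   8  10   7  15  56  98  97  95  98  52  54   9   7  10   7
    8   6   8]
 [ 95  96   8   0   7   8   6  11  28  38  37  27  10  14   3   8   4   9
    7   9   5]
 [ 90 100  97  68  12   0   2   3   3   9   7   2   5   3   7   0   5   8
    7   7   7]
 [ 83  95  98 102 104  66   9  17   0   0   0   0   0   0  45  16   0   3
    5   7   7]
 [ 80  92  95 101 104 102  97  98  66  67  65 101  98  99 103 105  41   1
    6   6   8]]
[ 0.45802375 -0.02570055  0.227     ]
[ 0.45770331 -0.00915713  0.235     ]
[ 0.45136489 -0.04440715  0.235     ]
```

Emit:
jog_arm(moves=[0.007, -0.05, 0.05, 0, 0, 0, -1, 0.007, -0.11, 0.15, 0, 0, 0, -1, 0.007, -0.11, 0.25, 0, 0, 0, -1, 0.007, -0.11, 0.34, 0, 0, 0, -1, 0.007, -0.11, 0.4, 0, 0, 0, -1, 0.007, -0.11, 0.435, 0, 0, 0, -1, 0.007, -0.11, 0.448, 0, 0, 0, -1, 0.007, -0.11, 0.448, 0, 0, 0, -1])

```text
time: 4.2
position: [0.4797, -0.0545, 0.2266]
tool_rot: [-0.53, 3.096, -0.0]
ft_force: [0.1, -1.3, 0.1]
grip_width: 0.006
grip_force: 0.0
```

```bash
python3 - <<'E'
from h import *
from bench import ctrl
s=ctrl.get_state();print(s['position'],s['joint_positions'].round(2),s['time'],s['ft_force'])
print(delta(s,(.458,-.026,.226),199.4))
i=ctrl.get_image('wrist');cv2.imwrite('pics/w2.png',cv2.resize(i['pixels'][60:300,130:380,::-1],None,fx=2,fy=2))
E
```

```text
[ 0.47969787 -0.05453332  0.22657385] [-0.58 -0.07  0.62  1.87  0.04  1.33  1.93] 4.2 [ 0.09968253 -1.3026754   0.12139675]
(array([0.037, 0.114, 0.002]), array([-0.   ,  0.001,  0.   ]))
```

View pics/w2.png

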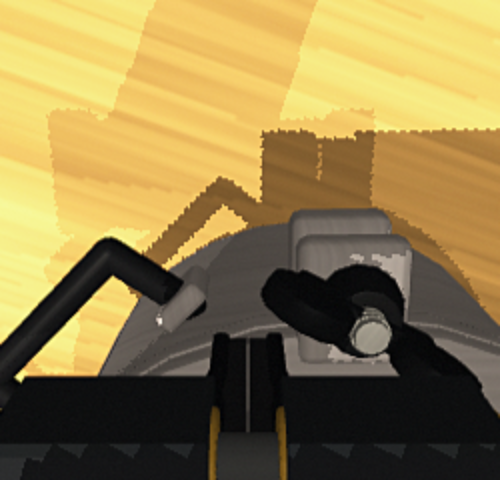

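The shut fingertip sits at crop px (250,340), about 19 mm wide, just behind the left wing; bolt at (370,335). Everything is clear, so I'll make the first half-turn stroke.

Emit:
jog_arm(moves=[0.037, 0.025, 0, 0, 0, 0, -1, 0.08, 0.039, 0, 0, 0, 0, -1, 0.112, 0.07, 0, 0, 0, 0, -1, 0.124, 0.114, 0, 0, 0, 0, -1, 0.112, 0.157, 0, 0, 0, 0, -1, 0.08, 0.189, 0, 0, 0, 0, -1, 0.037, 0.201, 0, 0, 0, 0, -1, 0.007, 0.196, 0, 0, 0, 0, -1])

```text
time: 5.25
position: [0.4584, 0.0015, 0.2257]
tool_rot: [0.532, -3.095, -0.0]
ft_force: [-1.5, 0.8, 0.0]
grip_width: 0.005
grip_force: 0.7
```

Emit:
jog_arm(moves=[0.015, 0, -0.03, 0, 0, 0, -1, 0.015, 0, -0.09, 0, 0, 0, -1, 0.01, -0.06, -0.09, 0, 0, 0, -1, 0, -0.13, -0.09, 0, 0, 0, -1, -0.007, -0.196, -0.09, 0, 0, 0, -1, -0.007, -0.196, -0.09, 0, 0, 0, -1, -0.007, -0.196, -0.09, 0, 0, 0, -1, -0.007, -0.196, -0.09, 0, 0, 0, -1])

```text
time: 6.25
position: [0.4792, -0.0536, 0.2535]
tool_rot: [-0.532, 3.096, 0.001]
ft_force: [0.7, -0.1, 0.8]
grip_width: 0.004
grip_force: 0.0
```

```bash
cat >> h.py <<'E'
def look(name,bolt=(.458,-.026),z=.223):
    from bench import ctrl
    s=ctrl.get_state();i=ctrl.get_image('wrist');cv2.imwrite(f'pics/{name}.png',cv2.resize(np.ascontiguousarray(i['pixels'][60:300,130:380,::-1]),None,fx=2,fy=2))
    C=cam('wrist',s);b=proj(C,[[*bolt,.227]])[0];print('pos',s['position'],'t',s['time'],'bolt crop px',(b-[130,60])*2,'to bolt',delta(s,(*bolt,z),199.4),'F',s['ft_force'].round(1))
E
python3 -c "from h import *;look('w3')"
```

```text
pos [ 0.47921121 -0.05355791  0.25345065] t 6.25 bolt crop px [353.19692615 299.57644216] to bolt (array([0.036, 0.11 , 0.102]), array([0.   , 0.001, 0.001])) F [ 0.7 -0.1  0.8]
```

View pics/w3.png

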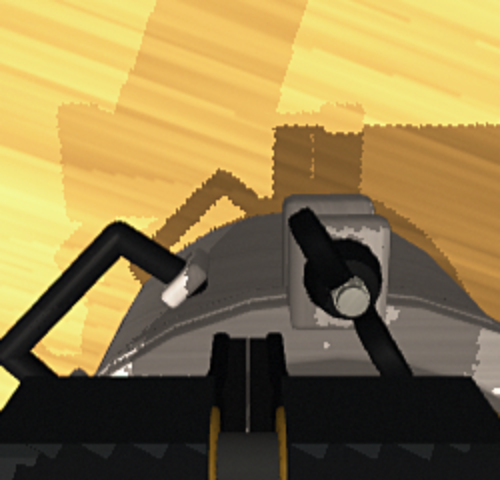

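One stroke turned it about 3.7 rad: the leading wing is now at crop (303,222), 28° left of straight outward. At least 4.3 rad remain, so a second half-turn is safe. After that I'll take small checked steps.

Emit:
jog_arm(moves=[0, 0, 0.095, 0, 0, 0, -1, 0.06, 0.026, 0.095, 0, 0, 0, -1, 0.098, 0.049, 0.095, 0, 0, 0, -1, 0.123, 0.1, 0.095, 0, 0, 0, -1, 0.117, 0.14, 0.095, 0, 0, 0, -1, 0.09, 0.18, 0.095, 0, 0, 0, -1, 0.036, 0.197, 0.095, 0, 0, 0, -1, 0.006, 0.192, 0.095, 0, 0, 0, -1])

```text
time: 7.3
position: [0.4594, 0.0008, 0.2243]
tool_rot: [0.532, -3.095, -0.0]
ft_force: [-1.1, 0.2, 0.4]
grip_width: 0.004
grip_force: 0.7
```

Emit:
jog_arm(moves=[0.015, 0, -0.03, 0, 0, 0, -1, 0.015, 0, -0.09, 0, 0, 0, -1, 0.01, -0.06, -0.09, 0, 0, 0, -1, 0, -0.13, -0.09, 0, 0, 0, -1, -0.007, -0.192, -0.09, 0, 0, 0, -1, -0.007, -0.192, -0.05, 0, 0, 0, -1, -0.007, -0.192, 0.005, 0, 0, 0, -1, -0.007, -0.192, 0.005, 0, 0, 0, -1])

```text
time: 8.3
position: [0.4781, -0.0534, 0.2213]
tool_rot: [0.531, -3.093, -0.001]
ft_force: [-0.2, 1.1, -0.8]
grip_width: 0.007
grip_force: 0.0
```

```bash
python3 -c "from h import *;look('w4')"
```

```text
pos [ 0.47811878 -0.05344363  0.22133018] t 8.3 bolt crop px [370.3839057  348.07346623] to bolt (array([ 0.033,  0.109, -0.005]), array([ 0.001, -0.003,  0.001])) F [-0.2  1.1 -0.8]
```

View pics/w4.png

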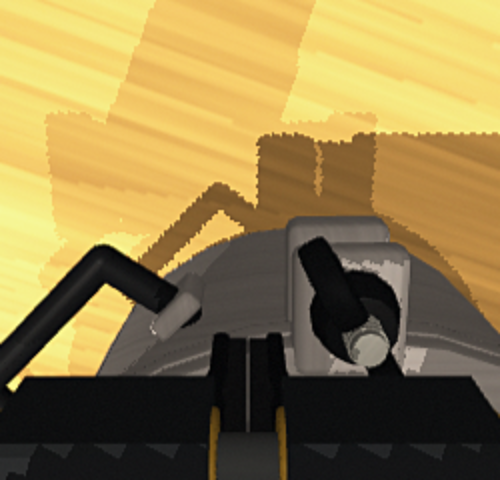

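Emit:
jog_arm(moves=[0.03, 0.015, 0, 0, 0, 0, -1, 0.06, 0.026, 0, 0, 0, 0, -1, 0.08, 0.036, 0, 0, 0, 0, -1, 0.095, 0.049, 0, 0, 0, 0, -1, 0.106, 0.062, 0, 0, 0, 0, -1, 0.114, 0.078, 0, 0, 0, 0, -1, 0.119, 0.094, 0, 0, 0, 0, -1, 0.119, 0.094, 0, 0, 0, 0, -1])

```text
time: 9.35
position: [0.4361, -0.0393, 0.2231]
tool_rot: [0.53, -3.096, -0.0]
ft_force: [-0.3, -1.1, 0.4]
grip_width: 0.012
grip_force: 0.5
```

```bash
cat > nxt.py <<'E'
import sys
from h import *
from bench import ctrl
s=ctrl.get_state();C=np.array([.458,-.026,.2215]);b=delta(s,C,199.4)[0]*300
phi=np.degrees(np.arctan2(-b[1],b[0]));print('phi',phi,'rho',np.hypot(b[0],b[1]),'F',s['ft_force'].round(1),'tau',s['torque'].round(2),'t',s['time'])
for d in map(float,sys.argv[1:]):
    a=np.radians(phi-d);print(d,((b+np.array([-np.cos(a),np.sin(a),0])*26)/300).round(3))
E
python3 nxt.py 6 12 18 25 32 40 50
```

```text
phi -167.76388849058367 rho 25.478814729103867 F [-0.3 -1.1  0.4] tau [-0.18 -0.03 -0.01] t 9.35
6.0 [0.003 0.009 0.005]
12.0 [0.004 0.018 0.005]
18.0 [0.003 0.027 0.005]
25.0 [0.002 0.037 0.005]
32.0 [-0.001  0.047  0.005]
40.0 [-0.006  0.058  0.005]
50.0 [-0.014  0.071  0.005]
```

Emit:
jog_arm(moves=[0.001, 0.005, 0, 0, 0, 0, -1, 0.002, 0.01, 0, 0, 0, 0, -1, 0.002, 0.016, 0, 0, 0, 0, -1, 0.002, 0.022, 0, 0, 0, 0, -1, 0.002, 0.028, 0, 0, 0, 0, -1, 0.001, 0.034, 0, 0, 0, 0, -1, 0, 0.04, 0, 0, 0, 0, -1, 0, 0.04, 0, 0, 0, 0, -1])

```text
time: 10.35
position: [0.4325, -0.028, 0.2231]
tool_rot: [0.53, -3.096, -0.001]
ft_force: [0.1, -0.9, 0.9]
grip_width: 0.008
grip_force: 0.4
```

```bash
python3 nxt.py 6 12 18 25 
```

```text
phi 165.1545479179162 rho 25.759852484049674 F [ 0.1 -0.9  0.9] tau [-0.13  0.08 -0.01] t 10.35
6.0 [-0.002  0.009  0.005]
12.0 [-0.006  0.017  0.005]
18.0 [-0.01   0.025  0.005]
25.0 [-0.016  0.034  0.005]
```

Emit:
jog_arm(moves=[-0.001, 0.005, 0, 0, 0, 0, -1, -0.003, 0.011, 0, 0, 0, 0, -1, -0.006, 0.017, 0, 0, 0, 0, -1, -0.008, 0.021, 0, 0, 0, 0, -1, -0.011, 0.026, 0, 0, 0, 0, -1, -0.014, 0.031, 0, 0, 0, 0, -1, -0.017, 0.035, 0, 0, 0, 0, -1, -0.017, 0.035, 0, 0, 0, 0, -1])

```text
time: 11.35
position: [0.4339, -0.0165, 0.2231]
tool_rot: [-0.53, 3.097, 0.001]
ft_force: [-0.7, 0.1, 0.1]
grip_width: 0.008
grip_force: 0.3
```

```bash
python3 nxt.py 6 12 18 25 
```

```text
phi 138.75172907052598 rho 25.935689695861186 F [-0.7  0.1  0.1] tau [-0.06  0.13  0.01] t 11.35
6.0 [-0.006  0.007  0.005]
12.0 [-0.013  0.012  0.005]
18.0 [-0.021  0.017  0.005]
25.0 [-0.03   0.022  0.005]
```

Emit:
jog_arm(moves=[-0.004, 0.005, 0, 0, 0, 0, -1, -0.009, 0.009, 0, 0, 0, 0, -1, -0.014, 0.013, 0, 0, 0, 0, -1, -0.019, 0.016, 0, 0, 0, 0, -1, -0.024, 0.019, 0, 0, 0, 0, -1, -0.029, 0.021, 0, 0, 0, 0, -1, -0.032, 0.023, 0, 0, 0, 0, -1, -0.032, 0.023, 0, 0, 0, 0, -1])

```text
time: 12.35
position: [0.4406, -0.0069, 0.2231]
tool_rot: [0.53, -3.096, -0.0]
ft_force: [-1.5, -1.1, -0.5]
grip_width: 0.003
grip_force: 0.8
```

```bash
python3 nxt.py 6 12 18 25 32 40
```

```text
phi 112.67134362198085 rho 25.68462575160479 F [-1.5 -1.1 -0.5] tau [-0.19  0.35 -0.07] t 12.35
6.0 [-0.008  0.004  0.005]
12.0 [-0.017  0.006  0.005]
18.0 [-0.026  0.007  0.005]
25.0 [-0.037  0.008  0.005]
32.0 [-0.047  0.007  0.005]
40.0 [-0.059  0.004  0.005]
```

Emit:
jog_arm(moves=[-0.004, 0.002, 0, 0, 0, 0, -1, -0.008, 0.004, 0, 0, 0, 0, -1, -0.014, 0.006, 0, 0, 0, 0, -1, -0.02, 0.007, 0, 0, 0, 0, -1, -0.026, 0.007, 0, 0, 0, 0, -1, -0.032, 0.008, 0, 0, 0, 0, -1, -0.037, 0.008, 0, 0, 0, 0, -1, -0.037, 0.008, 0, 0, 0, 0, -1])

```text
time: 13.35
position: [0.4506, -0.0009, 0.2232]
tool_rot: [-0.53, 3.096, 0.0]
ft_force: [-1.9, 0.6, 0.4]
grip_width: 0.006
grip_force: 0.5
```

```bash
python3 nxt.py 6 12 18 25
```

```text
phi 87.36756513101352 rho 26.127571643763602 F [-1.9  0.6  0.4] tau [0.05 0.29 0.02] t 13.35
6.0 [-0.009 -0.001  0.006]
12.0 [-0.018 -0.003  0.006]
18.0 [-0.027 -0.006  0.006]
25.0 [-0.036 -0.01   0.006]
```

Emit:
jog_arm(moves=[-0.004, 0, 0, 0, 0, 0, -1, -0.008, -0.001, 0, 0, 0, 0, -1, -0.012, -0.002, 0, 0, 0, 0, -1, -0.016, -0.002, 0, 0, 0, 0, -1, -0.02, -0.004, 0, 0, 0, 0, -1, -0.024, -0.005, 0, 0, 0, 0, -1, -0.028, -0.006, 0, 0, 0, 0, -1, -0.028, -0.006, 0, 0, 0, 0, -1])

```text
time: 14.35
position: [0.4591, 0.0, 0.2232]
tool_rot: [-0.53, 3.096, 0.0]
ft_force: [-1.1, 0.1, 0.1]
grip_width: 0.001
grip_force: 0.4
```

Emit:
jog_arm(moves=[0.015, 0, -0.03, 0, 0, 0, -1, 0.015, 0, -0.09, 0, 0, 0, -1, 0.01, -0.06, -0.09, 0, 0, 0, -1, 0, -0.13, -0.09, 0, 0, 0, -1, -0.007, -0.192, -0.09, 0, 0, 0, -1, -0.007, -0.192, -0.05, 0, 0, 0, -1, -0.007, -0.192, 0.006, 0, 0, 0, -1, -0.007, -0.192, 0.006, 0, 0, 0, -1])

```text
time: 15.35
position: [0.4785, -0.0526, 0.2195]
tool_rot: [0.531, -3.093, -0.001]
ft_force: [-0.3, -0.1, -0.6]
grip_width: 0.002
grip_force: 0.0
```

```bash
python3 -c "from h import *;look('w5')"; python3 nxt.py 47 57 67 77
```

```text
pos [ 0.47848072 -0.05264147  0.21946093] t 15.35 bolt crop px [369.35407414 349.05524228] to bolt (array([ 0.035,  0.107, -0.012]), array([ 0.001, -0.003,  0.001])) F [-0.3 -0.1 -0.6]
phi -71.08891992543614 rho 34.24864960841522 F [-0.7  0.1  1.2] tau [0.05 0.04 0.03] t 15.4
47.0 [ 0.078  0.032 -0.004]
57.0 [ 0.09   0.04  -0.004]
67.0 [ 0.101  0.05  -0.004]
77.0 [ 0.111  0.062 -0.004]
```

View pics/w5.png

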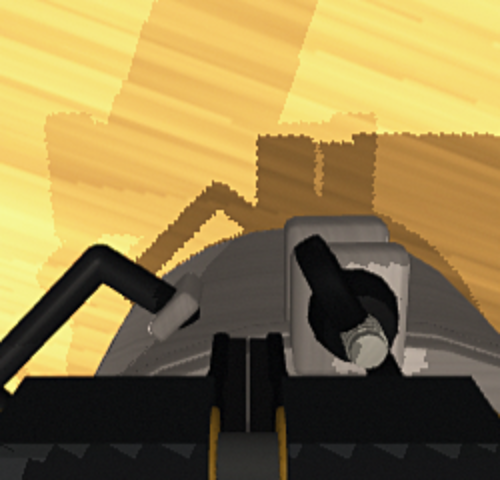

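The wing is back at the same angle (tip at crop 312,250), so about 10 rad are done and 0 to 4 remain. I'll continue with small steps.

Emit:
jog_arm(moves=[0.03, 0.01, -0.004, 0, 0, 0, -1, 0.055, 0.022, -0.004, 0, 0, 0, -1, 0.07, 0.028, -0.004, 0, 0, 0, -1, 0.078, 0.032, -0.004, 0, 0, 0, -1, 0.085, 0.036, -0.004, 0, 0, 0, -1, 0.09, 0.04, -0.004, 0, 0, 0, -1, 0.095, 0.045, -0.004, 0, 0, 0, -1, 0.095, 0.045, -0.004, 0, 0, 0, -1])

```text
time: 16.4
position: [0.4484, -0.0503, 0.2225]
tool_rot: [0.53, -3.096, -0.0]
ft_force: [-0.4, -0.4, 0.0]
grip_width: 0.008
grip_force: 0.2
```

```bash
python3 nxt.py 6 12 18 25
```

```text
phi -130.8150838748816 rho 26.16199533674754 F [-0.4 -0.4  0. ] tau [-0.05 -0.09 -0.01] t 16.4
6.0 [0.006 0.007 0.003]
12.0 [0.012 0.014 0.003]
18.0 [0.017 0.021 0.003]
25.0 [0.022 0.03  0.003]
```

Emit:
jog_arm(moves=[0.004, 0.004, 0, 0, 0, 0, -1, 0.008, 0.009, 0, 0, 0, 0, -1, 0.012, 0.014, 0, 0, 0, 0, -1, 0.015, 0.018, 0, 0, 0, 0, -1, 0.018, 0.023, 0, 0, 0, 0, -1, 0.02, 0.027, 0, 0, 0, 0, -1, 0.022, 0.03, 0, 0, 0, 0, -1, 0.022, 0.03, 0, 0, 0, 0, -1])

```text
time: 17.4
position: [0.441, -0.0463, 0.2229]
tool_rot: [-0.526, 3.094, -0.006]
ft_force: [5.9, -5.6, -3.1]
grip_width: 0.004
grip_force: 3.7
```

```bash
python3 nxt.py 6 12 18 25
```

```text
phi -149.37000151517933 rho 26.49698096010185 F [ 5.9 -5.6 -3.1] tau [-1.31 -1.31 -0.  ] t 17.4
6.0 [0.003 0.009 0.005]
12.0 [0.006 0.017 0.005]
18.0 [0.009 0.026 0.005]
25.0 [0.01  0.036 0.005]
```

The force has jumped to 8 N opposing the push, with the finger stopped short: the nut is against its hard stop. Next I back off the way I came, lift, and check.

Emit:
jog_arm(moves=[-0.02, -0.025, 0, 0, 0, 0, -1, -0.04, -0.05, 0, 0, 0, 0, -1, -0.06, -0.08, 0, 0, 0, 0, -1, -0.06, -0.08, -0.06, 0, 0, 0, -1, -0.06, -0.08, -0.15, 0, 0, 0, -1, -0.06, -0.05, -0.28, 0, 0, 0, -1, -0.06, 0, -0.4, 0, 0, 0, -1, -0.06, 0.03, -0.46, 0, 0, 0, -1])

```text
time: 18.4
position: [0.4538, -0.0289, 0.3634]
tool_rot: [-0.53, 3.093, 0.001]
ft_force: [0.0, -0.5, -0.8]
grip_width: 0.008
grip_force: 0.0
```

```bash
python3 - <<'E'
from h import *
from bench import ctrl
s=ctrl.get_state();w=ctrl.get_image('wrist')['pixels'];sd=ctrl.get_image('side')['pixels'];print(s['position'],s['ft_force'],s['time'])
a=cv2.imread('pics/side0.png')[135:265,180:315]
f=lambda x:cv2.resize(np.ascontiguousarray(x),(400,385),interpolation=cv2.INTER_CUBIC)
cv2.imwrite('pics/end.png',np.hstack([f(w[60:300,130:380,::-1]),f(sd[135:265,180:315,::-1])]))
E
```

```text
[ 0.45378165 -0.02887643  0.36341946] [ 0.04197558 -0.45137427 -0.81128369] 18.4
```

View pics/end.png

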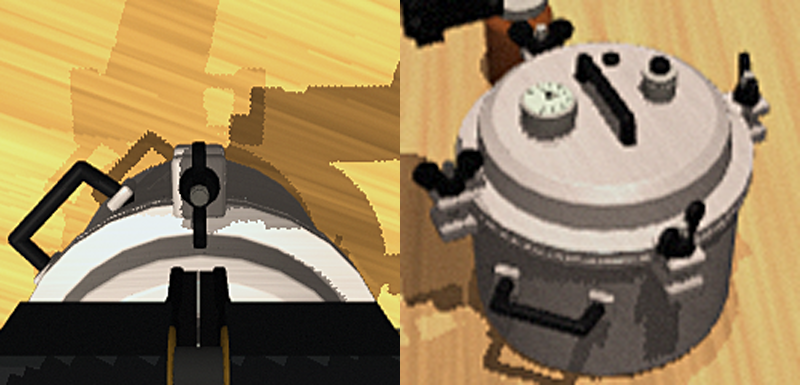

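The loose nut's wings now lie radially (bolt at 200,195 in the left half). It sits down on its lug in the side view, and the other nuts, the weight and the rest are unmoved. The robot touches nothing, so I'm handing in.

```bash
python3 -c "from bench import ctrl;print(ctrl.close_job())"
```

```text
the job is handed in; nothing more can be done
None
```

I spun the loose wing nut down about 10.6 rad with light fingertip strokes until it hit its hard stop on the lug (8 N at the fingertip), leaving the rest of the canner as it was, then handed the job in at about 18.5 s with the arm clear; the jars and funnel were out of view in the final pictures, but the arm never went near them.

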